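# Tip two parts crates to find the stamped one and push it to the dispatch line

## Task

Tip both pine crates over towards the robot, so that each lies on its side with its underside facing the far edge of the bench, and see which one has the burnt-in wheel stamp underneath. Then push the stamped crate, still lying on its side, away from the robot until its stamped end stands on the masking-tape dispatch line, and leave the other crate lying where it fell. Only push with the fingers: lift and carry nothing, and leave the other things on the bench where they are.

Things in the scene. Friction and masses are not known exactly. Their poses are not given: they have to be found in the camera images.
- stamped_crate: The stamped crate: closed slatted pine crate, 80 (x) by 130 (y) by 115 mm high. Origin: centre of the underside; z runs from underside to lid, up at the start; the broad faces look along +x and -x within 0.18 rad. Stamp: a dark burnt wheel mark (ring with spokes), 68 mm across, mid-underside, hidden while upright; nothing else tells the crates apart, and either may be on the left.
- stamped_crate_center (a point): Middle of the stamped crate, 57.5 mm from the underside along its z. Mass 0.4 to 0.8 kg, heaviest at the bottom (centre of mass 42 mm above the underside). Friction on the bench 0.55 to 0.72: a level push on a broad face, above three quarters of its height, tips it about the opposite bottom edge without sliding; tilted past about 45 degrees it falls over by itself.
- plain_crate: The crate without a stamp, otherwise the same: closed slatted pine crate, 80 (x) by 130 (y) by 115 mm high. Origin: centre of the underside; z runs from underside to lid, up at the start; the broad faces look along +x and -x within 0.18 rad.
- plain_crate_center (a point): Middle of the plain crate, 57.5 mm from the underside along its z. Mass 0.4 to 0.8 kg, heaviest at the bottom (centre of mass 42 mm above the underside). Friction on the bench 0.55 to 0.72: a level push on a broad face, above three quarters of its height, tips it about the opposite bottom edge without sliding; tilted past about 45 degrees it falls over by itself.
- dispatch_line: The dispatch line: a flat strip of pale masking tape stuck across the bench beyond the crates, 50 mm wide (along its x, which points away from the robot) and 760 mm long (along its y). Origin: middle of the strip, at bench height. Nothing to bump into.
- tube_offcut: Bystander: steel tube offcut standing upright between the crates, 38 mm across, 60 mm high. Origin: centre of its underside.
- bamboo_offcut: Bystander: bamboo tube offcut standing upright between the crates, nearer the robot, 42 mm across, 80 mm high. Origin: centre of its underside.
- tape_roll: Bystander: roll of masking tape lying flat on the left, 110 mm across, 48 mm high. Origin: centre of its underside.
- small_roll: Bystander: narrow roll of masking tape lying flat on the right, 90 mm across, 24 mm high. Origin: centre of its underside.
- resin_jar: Bystander: white resin jar on the right, 68 mm across, 100 mm high. Origin: centre of its underside.
- wrench: Bystander: steel combination wrench lying on the right, 200 mm long, 8 mm thick. Origin: under its middle.
- mitre_box: Bystander: wooden mitre box on the left, 260 by 96 by 65 mm. Origin: centre of its underside.
There are look-alikes about, which are no part of the job. What is shaped like the plain_crate but red is not meant. Leave any pink look-alike of the stamped_crate alone.

How it is judged:
By the outcome, as a careful person would: the job done as asked, in the order asked, and still so for the second after the job is handed in, with the robot touching nothing.
It also fails if it takes over 64 s, if anything falls off the work surface, if the arm or the gripper's body presses on something with over 40 N, if the wrist force passes 120 N, or if a joint passes its speed limit or range.

## Robot

A 6-joint arm with a two-finger parallel gripper is mounted at the origin on the work surface. World frame = base frame: x ahead of the robot, y to its left, z up, the work surface at z = 0. Lengths are in m, angles in rad, forces in N, time in s.
With the tool pointing down it reaches from about 0.35 to 0.85 m from the base axis. Payload 8.1 kg.
Tool frame: the origin (TCP) lies at the centre of the arm's flange, where the gripper is bolted on; the fingertips stand 186 mm ahead of it and the grasp point (between the pads) lies 167 mm ahead of it (robot.grasp_offset is the distance from the TCP to the grasp point, in m); z points along the fingers, y is the line along which they close (so a half turn about z gives the same grasp; the last joint's range is limited). The gripper opens to 93 mm and grips with 3 to 60 N. Pads are 15 mm wide; open, the fingers measure 128 mm over their backs; the gripper's body (75 mm by 188 mm) begins 65 mm behind the grasp point.
Start: joints at [-1.335, 0.13, 1.488, -0, 1.523, -0.085], TCP at [0.189, -0.569, 0.405] pointing down, gripper open.
Joint ranges: [-2.96, 2.96], [-0.89, 2.26], [0.02, 2.5], [-1.34, 4.48], [0, 2.73], [-2.66, 2.66]. Speed limits (rad/s): [2.39, 2.39, 2.79, 3.14, 3.14, 3.14].

## Interface

Orientations are given as a rotation vector (axis times angle).
In Python, from plant import robot gives the robot as it stands.
- The arm moves only by the tool drive_tool, never from a script. Its argument "moves" is one flat list of numbers, 7 for each row, row after row: the finger opening in mm, from 0 to 93, then the shift along the tool's x, y, z in mm, then the turn, a rotation vector about the tool's x, y, z in degrees. A call has 1 to 8 rows; each row shifts and turns the commanded pose from where the row before left it, along the tool's axes as they then stand; what a row does not reach is not made up. A row lasts 1/10 s, in which the tool goes at most 50 mm and 8.59 degrees, less where a joint would pass 70% of its speed; a pose out of reach is approached as far as the arm can. A call is refused whole if a number of a shift passes 50 or a number of a turn 8.59, either way. A call with a gripper value outside its range is refused whole. The fingers move at their own pace and stop on an object; "grip_force" is the grip in N (left out, the last holds). Time passes only in rows, so rows that do not move let the fingers close. It gives the time, the measured TCP pose, the force, the opening and the grip force at its end, in the units of the state.
- robot.read_state(): the state, without advancing time (a new reading comes with each control period).
- robot.read_camera(name): name is "side" or "top" or "wrist"; returns a dict with "color" (384x512x3 uint8, red, green, blue), "depth" (384x512 float32, m along the optical axis (not along the pixel's ray), 0 where there is no reading), "mtx" (3x3 intrinsics, pixels), "dist_coeffs" ([k1, k2, p1, p2, k3] as OpenCV has them; the pictures are not rectified), "R" (3x3) and "t" (3): a world point X has camera coordinates R X + t. Camera axes: x right, y down, z forward; pixel columns grow to the right and rows downward; lengths in m; the calibration is good to about 2 mm. A picture is of the moment at which its call begins.
- robot.close_job(): hands the job in; it is judged then, once.
The state is a dict: "t": time; "q": joint angles; "dq": joint speeds; "joint_torque": joint torques, N m; "tool_pos": TCP position; "orientation": TCP orientation; "force": force on the tool from outside, world axes, zero at the start; "wrist_torque": the same for the moment, N m; "opening": finger opening in m; "gripper_force": force on a finger pad.
Only numpy, scipy, OpenCV 4.12 (cv2) and the standard library are available. Lean on these libraries where they do the work, as an engineer would, in place of code of your own. Each camera call takes 0.05 s, during which the arm holds its last target. There are 200 camera calls.

## Working session

There is one attempt and no reset: what is moved stays moved. The work goes in short steps, Python scripts to look and compute and a tool call to move; the robot and the scene stay as the last step left them, time stands still between calls to the robot, and variables do not carry over. Pictures are saved under pics/ and viewed, at most 10 in all, crops included, and the job is handed in when it is done.

Besides the shell and the picture viewer there is one more tool, called after ">>>" in YAML: its name, and indented under it one key for each argument. drive_tool: Moves the arm, as the interface text tells. Its arguments: {"type":"object","properties":{"moves":{"type":"array","items":{"type":"number"}},"grip_force":{"type":"number"}},"required":["moves"]}

```bash
mkdir -p pics; ls; python3 - <<'E'
from plant import robot
import cv2,numpy as np
s=robot.read_state();print(s['t'],s['tool_pos'],s['orientation'])
ims=[]
for n in ['top','side']:
    c=robot.read_camera(n);np.savez(f'{n}0.npz',**c)
    print(n,c['t'],c['R'].round(3).tolist(),c['mtx'].round(1).tolist())
    cv2.imwrite(f'pics/{n}0.png',cv2.cvtColor(c['color'],cv2.COLOR_RGB2BGR))
E
```

```text
pics
0.0 [ 0.18915553 -0.56916265  0.40367923] [-3.09945466e+00 -5.01402535e-01  2.73387364e-04]
top [0.00341711 0.49263016 1.44615047] [[0.028, -1.0, 0.005], [-0.99, -0.028, -0.139], [0.139, -0.001, -0.99]] [[393.9, 0.0, 255.7], [0.0, 393.9, 192.0], [0.0, 0.0, 1.0]]
side [0.50966343 0.0796378  1.31700217] [[-0.996, -0.092, -0.011], [-0.04, 0.53, -0.847], [0.083, -0.843, -0.532]] [[454.4, 0.0, 249.7], [0.0, 454.4, 187.8], [0.0, 0.0, 1.0]]
```

View pics/top0.png

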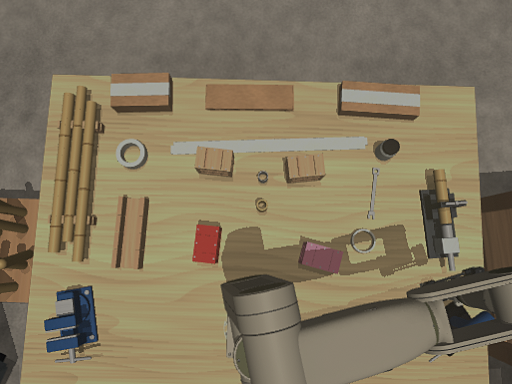

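View pics/side0.png

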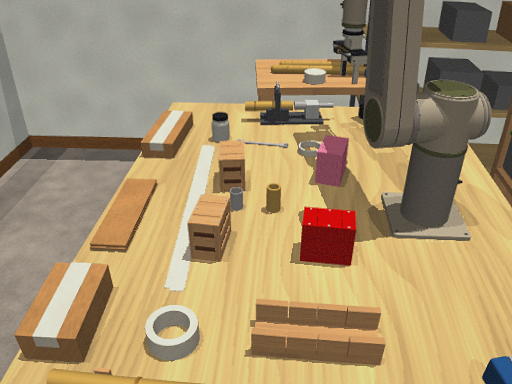

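Top view: pine crates at about (214,161) and (305,167), the tape strip runs (175,149)–(365,143), tube at (262,176), bamboo at (261,205). Red and pink look-alikes at (207,243) and (322,257), nearer the robot. Next I measure these.

```bash
cat > h.py <<'E'
import numpy as np, cv2
def cloud(c):
    """world point of every pixel, (H,W,3); nan where no depth"""
    d=c['depth'];h,w=d.shape
    uv=np.stack(np.meshgrid(np.arange(w),np.arange(h)),-1).reshape(-1,1,2).astype(np.float64)
    n=cv2.undistortPoints(uv,c['mtx'],c['dist_coeffs']).reshape(h,w,2)
    z=np.where(d>0,d,np.nan)[...,None].astype(float)
    P=np.concatenate([n*z,z],-1)
    return (P-c['t'])@c['R']
def rect(xy):
    (cx,cy),s,a=cv2.minAreaRect(xy.astype(np.float32)*1000)
    return np.round([cx,cy],1),np.round(s,1),round(a,2)
def fit_yaw(xy):
    r=rect(xy);a=r[2]
    a=(a+45)%90-45
    return r[0],r[1],round(a,2)
E
python3 - <<'E'
import numpy as np,cv2
from h import *
c=dict(np.load('top0.npz'));P=cloud(c);col=c['color'].astype(int)
for nm,(u0,u1,v0,v1),(z0,z1) in [('L',(185,245,135,190),(.107,.125)),('R',(275,335,140,195),(.107,.125)),('tube',(252,274,165,187),(.05,.07)),('bamboo',(250,275,192,218),(.07,.09)),('red',(185,230,215,270),(.10,.13)),('pink',(290,350,230,280),(.1,.13)),('jar',(370,405,130,165),(.085,.115)),('sroll',(340,385,220,260),(.015,.035)),('wrench',(360,385,160,225),(.004,.02)),('troll',(110,150,135,170),(.04,.06)),('mitre',(105,155,185,275),(.055,.075))]:
    Q=P[v0:v1,u0:u1].reshape(-1,3);Q=Q[(Q[:,2]>z0)&(Q[:,2]<z1)]
    print(nm,len(Q),np.median(Q[:,2]).round(4),*fit_yaw(Q[:,:2]))
# tape: pale pixels at bench height
sat=col.max(-1)-col.min(-1)
m=(sat<40)&(col.min(-1)>140)&(abs(P[...,2])<.008);m[:135]=0;m[165:]=0;m[:,:165]=0;m[:,372:]=0
Q=P[m];print('tape',len(Q),*fit_yaw(Q[:,:2]))
b=P[200:230,240:245].reshape(-1,3);print('bench z',np.nanmedian(b[:,2]))
for y in np.arange(-.3,.36,.06):
    q=Q[abs(Q[:,1]-y)<.02];
    if len(q): print(round(y,2),q[:,0].min().round(3),q[:,0].max().round(3),np.median(q[:,0]).round(3))
E
```

```text
L 790 0.1159 [597.1 173.7] [130.2  81.5] -5.15
R 800 0.1154 [ 581.2 -159.1] [ 80.5 130.3] 7.41
tube 31 0.0576 [549.7  -6.5] [35.1 34.7] 44.54
bamboo 55 0.0796 [439.1  -4.9] [38.4 38.4] -42.25
red 866 0.1158 [293.4 188.2] [ 79.8 129.2] -4.45
pink 848 0.1156 [ 257.5 -218.2] [129.6  79.7] -13.37
jar 222 0.0996 [ 666.2 -473.7] [57.9 60.3] 34.99
sroll 151 0.0233 [ 322.9 -387.5] [86.8 84.2] -20.23
wrench 369 0.0064 [ 510.7 -429.9] [ 93.8 250.9] -0.51
troll 374 0.0486 [626.4 496.8] [107.5 109.4] -19.35
mitre 741 0.0659 [328.5 478.4] [ 99.  255.6] -1.87
tape 2000 [684.2 -29.2] [ 51.1 765.5] 3.27
bench z 0.0006464256929811712
-0.3 0.675 0.725 0.7
-0.24 0.673 0.72 0.697
-0.18 0.669 0.719 0.693
-0.12 0.666 0.713 0.689
-0.06 0.664 0.711 0.686
0.0 0.657 0.705 0.682
0.06 0.656 0.702 0.678
0.12 0.651 0.698 0.68
0.18 0.669 0.696 0.682
0.24 0.649 0.694 0.68
0.3 0.641 0.688 0.666
```

>>> drive_tool:
  moves: [60,0,0,0,0,0,5.5,60,0,0,0,0,0,5.5,60,37,-25,0,0,0,0,60,37,-25,0,0,0,0,60,37,-25,0,0,0,0,60,37,-25,0,0,0,0,60,37,-25,0,0,0,0,60,37,-25,0,0,0,0]

```text
t: 0.9
tool_pos: [0.3911, -0.3906, 0.4043]
orientation: [-3.135, -0.202, 0.0]
force: [-0.3, -0.9, -0.4]
opening: 0.0601
gripper_force: 0.0
```

>>> drive_tool:
  moves: [60,37,-25,0,0,0,0,60,37,-25,0,0,0,0,60,37,-25,0,0,0,0,60,37,-25,0,0,0,0,60,37,-25,0,0,0,0,60,37,-25,0,0,0,0,60,37,-25,0,0,0,0,60,37,-25,0,0,0,0]

```text
t: 1.7
tool_pos: [0.6591, -0.1542, 0.4041]
orientation: [-3.135, -0.202, 0.001]
force: [0.1, -1.2, -0.0]
opening: 0.06
gripper_force: 0.0
```

>>> drive_tool:
  moves: [60,0,0,32,0,0,0,60,0,0,32,0,0,0,60,0,0,32,0,0,0,60,0,0,30,0,0,0,60,0,0,0,0,0,0]

```text
t: 2.2
tool_pos: [0.6557, -0.1549, 0.272]
orientation: [-3.131, -0.202, 0.016]
force: [-0.6, 0.0, -1.0]
opening: 0.0599
gripper_force: 0.0
```

>>> drive_tool:
  moves: [60,0,0,-8,0,0,0,60,-6,0,0,0,0,0,60,-6,0,0,0,0,0,60,-6,0,0,0,0,0,60,-6,0,0,0,0,0]

```text
t: 2.7
tool_pos: [0.6337, -0.1591, 0.2877]
orientation: [3.135, 0.202, 0.002]
force: [-0.5, 0.5, 0.3]
opening: 0.0599
gripper_force: 0.0
```

>>> drive_tool:
  moves: [60,0,0,6,0,0,0,60,-5,0,0,0,0,0,60,-5,0,0,0,0,0,60,-8,0,0,0,0,0,60,-8,0,0,0,0,0,60,-8,0,0,0,0,0]

```text
t: 3.3
tool_pos: [0.6019, -0.1634, 0.2836]
orientation: [3.133, 0.202, 0.011]
force: [7.5, 0.8, 10.9]
opening: 0.0602
gripper_force: 5.1
```

>>> drive_tool:
  moves: [60,-8,0,0,0,0,0,60,-8,0,0,0,0,0,60,-8,0,0,0,0,0,60,-8,0,0,0,0,0,60,0,0,0,0,0,0]

```text
t: 3.8
tool_pos: [0.5698, -0.1678, 0.2845]
orientation: [3.132, 0.202, 0.01]
force: [0.1, -0.5, 4.8]
opening: 0.0601
gripper_force: 1.8
```

```bash
python3 - <<'E'
from plant import robot
import cv2
c=robot.read_camera('side');s=robot.read_state();print(s['tool_pos'],s['force'])
cv2.imwrite('pics/s1.png',cv2.cvtColor(c['color'],cv2.COLOR_RGB2BGR)[80:330,100:400].repeat(2,0).repeat(2,1))
E
```

```text
[ 0.56929063 -0.16766742  0.28311545] [ 0.28782304 -0.49993456  3.4564564 ]
```

View pics/s1.png

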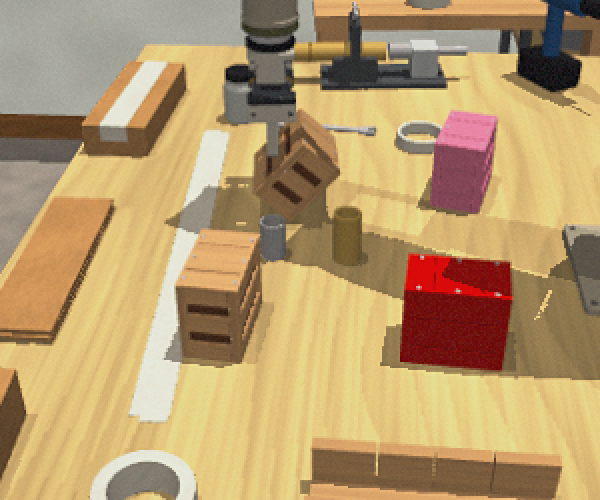

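The right crate (crop (297,170)) is tilted about 40° on its near edge and tipping cleanly. I'll keep going.

>>> drive_tool:
  moves: [60,-6,0,0,0,0,0,60,-6,0,0,0,0,0,60,-6,0,0,0,0,0,60,0,0,0,0,0,0,60,0,0,0,0,0,0]

```text
t: 4.35
tool_pos: [0.5503, -0.1695, 0.28]
orientation: [-3.135, -0.202, 0.002]
force: [-0.0, 0.7, -0.2]
opening: 0.0598
gripper_force: 0.0
```

>>> drive_tool:
  moves: [60,0,0,-40,0,0,6.2,60,0,0,-40,0,0,6.3,60,10,-36,0,0,0,0,60,10,-36,0,0,0,0,60,10,-36,0,0,0,0,60,10,-36,0,0,0,0,60,10,-36,0,0,0,0,60,10,-36,0,0,0,0]

```text
t: 5.15
tool_pos: [0.63, 0.0417, 0.3595]
orientation: [3.138, -0.14, -0.003]
force: [-0.1, 0.7, -0.2]
opening: 0.0599
gripper_force: 0.0
```

>>> drive_tool:
  moves: [60,9,-33,0,0,0,0,60,9,-33,0,0,0,0,60,9,-33,0,0,0,0,60,9,-33,0,0,0,0,60,0,0,0,0,0,0]

```text
t: 5.65
tool_pos: [0.6775, 0.1725, 0.3588]
orientation: [-3.138, 0.134, 0.004]
force: [0.5, -0.2, 0.5]
opening: 0.0601
gripper_force: 0.0
```

```bash
python3 - <<'E'
from plant import robot
import cv2,numpy as np
from h import *
from scipy.spatial.transform import Rotation as Ro
s=robot.read_state();print(s['t'],s['tool_pos'],s['orientation'])
w=robot.read_camera('wrist');T=Ro.from_rotvec(s['orientation']).as_matrix()
C=-w['R'].T@w['t'];print('cam in tool',(T.T@(C-s['tool_pos'])).round(3),'axes in tool',(T.T@w['R'].T).round(2).tolist(),w['mtx'][0,0])
cv2.imwrite('pics/w1.png',cv2.cvtColor(w['color'],cv2.COLOR_RGB2BGR))
c=robot.read_camera('top');P=cloud(c).reshape(-1,3)
Q=P[(P[:,2]>.072)&(P[:,2]<.09)&(P[:,0]>.4)&(P[:,0]<.58)&(P[:,1]>-.25)&(P[:,1]<-.07)]
print(len(Q),np.median(Q[:,2]),fit_yaw(Q[:,:2]))
E
```

```text
5.65 [0.67754881 0.17247235 0.35879426] [-3.13788058  0.13406773  0.00367751]
cam in tool [ 0.076 -0.     0.02 ] axes in tool [[-0.0, -0.96, -0.27], [1.0, -0.0, -0.0], [-0.0, -0.27, 0.96]] 272.422442605704
1088 0.0793872716937499 (array([ 482.3, -171.5]), array([115.9, 130.8]), 7.06)
```

>>> drive_tool:
  moves: [60,0,5,26,0,0,0,60,0,0,26,0,0,0,60,0,0,26,0,0,0,60,-6,0,0,0,0,0,60,-6,0,0,0,0,0,60,-6,0,0,0,0,0,60,-6,0,0,0,0,0]

```text
t: 6.45
tool_pos: [0.6532, 0.1655, 0.2852]
orientation: [-3.138, 0.141, -0.005]
force: [0.8, 0.4, -0.2]
opening: 0.06
gripper_force: 0.0
```

>>> drive_tool:
  moves: [60,-8,0,3,0,0,0,60,-8,0,0,0,0,0,60,-8,0,0,0,0,0,60,-8,0,0,0,0,0,60,-8,0,0,0,0,0,60,-8,0,0,0,0,0,60,-8,0,0,0,0,0]

```text
t: 7.15
tool_pos: [0.6002, 0.1707, 0.2862]
orientation: [-3.136, 0.14, -0.022]
force: [9.7, -2.9, 23.0]
opening: 0.06
gripper_force: 9.3
```

>>> drive_tool:
  moves: [60,-6,0,0,0,0,0,60,-6,0,0,0,0,0,60,-6,0,0,0,0,0,60,-6,0,0,0,0,0,60,-5,0,0,0,0,0,60,0,0,0,0,0,0,60,0,0,0,0,0,0]

```text
t: 7.85
tool_pos: [0.5704, 0.1739, 0.2857]
orientation: [-3.136, 0.14, -0.016]
force: [-0.2, -0.9, 20.7]
opening: 0.06
gripper_force: 8.6
```

>>> drive_tool:
  moves: [60,-6,0,0,0,0,0,60,-6,0,0,0,0,0,60,-4,0,0,0,0,0,60,0,0,0,0,0,0,60,0,0,0,0,0,0]

```text
t: 8.35
tool_pos: [0.5521, 0.1746, 0.2795]
orientation: [3.138, -0.14, -0.001]
force: [-0.2, 0.2, 0.8]
opening: 0.06
gripper_force: 0.0
```

>>> drive_tool:
  moves: [60,0,0,-40,0,0,0,60,0,0,-40,0,0,0,60,34,26,0,0,0,0,60,34,26,0,0,0,0,60,34,26,0,0,0,0,60,34,26,0,0,0,0,60,34,26,0,0,0,0,60,34,26,0,0,0,0]

```text
t: 9.15
tool_pos: [0.7428, -0.0004, 0.3586]
orientation: [-3.138, 0.14, 0.002]
force: [1.2, -0.3, 0.9]
opening: 0.0604
gripper_force: 0.0
```

>>> drive_tool:
  moves: [60,0,0,0,0,-8,0,60,0,0,0,0,-8,0,60,0,0,0,0,-8,0,60,0,0,0,0,0,0]

```text
t: 9.55
tool_pos: [0.7422, 0.0005, 0.3541]
orientation: [-3.048, 0.137, 0.665]
force: [0.2, 0.6, -1.2]
opening: 0.0597
gripper_force: 0.0
```

```bash
python3 - <<'E'
from plant import robot
import cv2,numpy as np
from h import *
s=robot.read_state();print(s['t'],s['tool_pos'],s['orientation'])
w=robot.read_camera('wrist')
cv2.imwrite('pics/w2.png',cv2.cvtColor(w['color'],cv2.COLOR_RGB2BGR))
P=cloud(robot.read_camera('top')).reshape(-1,3)
for a,b in ((-.26,-.07),(.07,.28)):
    Q=P[(P[:,2]>.072)&(P[:,2]<.09)&(P[:,0]>.4)&(P[:,0]<.62)&(P[:,1]>a)&(P[:,1]<b)]
    print(len(Q),np.median(Q[:,2]),fit_yaw(Q[:,:2]))
E
```

```text
9.55 [7.42158901e-01 5.23449803e-04 3.54086866e-01] [-3.04793327  0.13727793  0.66480734]
1089 0.0794071617424446 (array([ 482.1, -171.9]), array([115.5, 131. ]), 7.18)
1062 0.0795311229761492 (array([494.4, 184.3]), array([128.1, 116.2]), -5.38)
```

View pics/w2.png

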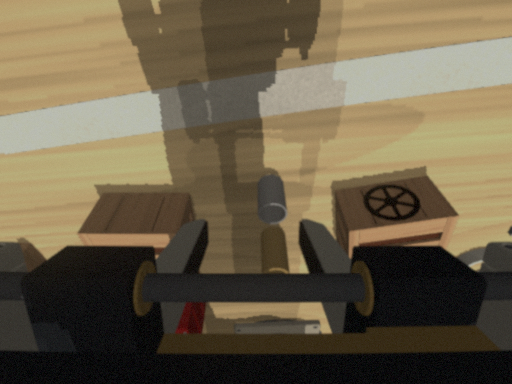

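The stamped underside (wheel at (391,202)) belongs to the right-hand crate, y ≈ −0.17. Both crates lie on their sides with undersides facing away. I'll go round to its lid side.

>>> drive_tool:
  moves: [80,0,0,0,0,8,0,80,0,0,0,0,8,0,80,0,0,0,0,8,0,80,0,0,0,0,0,-6.1,80,0,0,0,0,0,-6.1,80,-34,12,0,0,0,0,80,-34,12,0,0,0,0,80,-35,13,0,0,0,0]

```text
t: 10.45
tool_pos: [0.6427, -0.0483, 0.3609]
orientation: [3.134, 0.195, 0.011]
force: [0.2, -0.9, 0.4]
opening: 0.0801
gripper_force: 0.0
```

>>> drive_tool:
  moves: [80,-35,13,0,0,0,0,80,-35,13,0,0,0,0,80,-35,13,0,0,0,0,80,-35,13,0,0,0,0,80,-35,13,0,0,0,0,80,-35,12,0,0,0,0,80,-35,12,0,0,0,0,80,-34,12,0,0,0,0]

```text
t: 11.25
tool_pos: [0.3781, -0.183, 0.3603]
orientation: [3.131, 0.195, 0.01]
force: [0.1, -0.5, 0.1]
opening: 0.08
gripper_force: 0.0
```

>>> drive_tool:
  moves: [80,0,0,0,0,0,0]

```text
t: 11.35
tool_pos: [0.3769, -0.1839, 0.3601]
orientation: [3.131, 0.19, 0.008]
force: [0.5, -0.4, 0.0]
opening: 0.0798
gripper_force: 0.0
```

>>> drive_tool:
  moves: [80,8,0,29,0,0,0,80,0,0,29,0,0,0,80,0,0,29,0,0,0,80,0,0,29,0,0,0,80,0,0,27,0,0,0,80,0,0,0,0,0,0]

```text
t: 11.95
tool_pos: [0.3862, -0.1805, 0.2137]
orientation: [-3.134, -0.195, 0.002]
force: [-1.2, 0.1, -1.1]
opening: 0.08
gripper_force: 0.0
```

>>> drive_tool:
  moves: [80,14,0,0,0,0,0,80,14,0,0,0,0,0,80,12,0,0,0,0,0,80,12,0,0,0,0,0,80,14,0,0,0,0,0,80,14,0,0,0,0,0,80,14,0,0,0,0,0,80,10,0,0,0,0,0]

```text
t: 12.75
tool_pos: [0.4918, -0.1691, 0.2182]
orientation: [3.134, 0.195, 0.002]
force: [-7.7, -1.0, 6.1]
opening: 0.0801
gripper_force: 3.8
```

>>> drive_tool:
  moves: [80,0,0,0,0,0,0]

```text
t: 12.85
tool_pos: [0.4924, -0.1691, 0.2182]
orientation: [3.134, 0.195, 0.005]
force: [0.6, -0.1, 0.1]
opening: 0.08
gripper_force: 0.0
```

```bash
cat > m.py <<'E'
from plant import robot
from h import *
s=robot.read_state();print(s['t'],s['tool_pos'],s['orientation'],s['force'])
P=cloud(robot.read_camera('top')).reshape(-1,3)
for a,b in ((-.27,-.03),(.07,.28)):
    Q=P[(P[:,2]>.072)&(P[:,2]<.086)&(P[:,0]>.4)&(P[:,0]<.75)&(P[:,1]>a)&(P[:,1]<b)]
    c,sz,y=fit_yaw(Q[:,:2]);t=np.radians(y)
    u=c+57.5*np.array([np.cos(t),np.sin(t)])
    print(len(Q),np.median(Q[:,2]).round(4),c,sz,y,'underside',u.round(1),'to line',round((684-.0571*(u[1]+29)-u[0])/np.cos(t),1),'far x',Q[:,0].max())
E
python3 m.py
```

```text
12.85 [ 0.49240776 -0.16906965  0.21819291] [3.13403709 0.19515385 0.00542979] [ 0.58625333 -0.13610922  0.07595832]
247 0.08 [ 571.2 -127.2] [78.6 66.6] 5.23 underside [ 628.5 -122. ] to line 61.1 far x 0.613137093935274
1067 0.0796 [494.5 182.9] [130.5 116.2] -5.19 underside [551.8 177.7] to line 120.9 far x 0.558260988559454
```

>>> drive_tool:
  moves: [80,10,0,0,0,0,0,80,14,0,0,0,0,0,80,14,0,0,0,0,0,80,14,0,0,0,0,0,80,10,0,0,0,0,0,80,0,0,0,0,0,0]

```text
t: 13.5
tool_pos: [0.5533, -0.1615, 0.2171]
orientation: [3.135, 0.195, 0.002]
force: [-0.2, 1.5, -0.0]
opening: 0.08
gripper_force: 0.0
```

```bash
python3 m.py; python3 - <<'E'
from plant import robot
from h import *
import cv2
c=robot.read_camera('top');P=cloud(c)
cv2.imwrite('pics/t3.png',cv2.resize(cv2.cvtColor(c['color'],cv2.COLOR_RGB2BGR)[110:260,160:380],None,fx=3,fy=3))
Q=P.reshape(-1,3);Q=Q[(Q[:,2]>.072)&(Q[:,2]<.086)&(Q[:,0]>.5)&(Q[:,0]<.75)&(Q[:,1]>-.27)&(Q[:,1]<-.03)]
for y in np.arange(-.23,-.07,.01):
    q=Q[abs(Q[:,1]-y)<.005]
    if len(q): print(round(y,2),len(q),q[:,0].min().round(4),q[:,0].max().round(4))
E
```

```text
13.5 [ 0.55326673 -0.16145442  0.21709326] [3.13524974e+00 1.94516349e-01 2.27501634e-03] [-0.2066459   1.46240779 -0.01736643]
192 0.0795 [ 632.4 -111.2] [51.7 78.5] -1.95 underside [ 689.9 -113.2] to line -1.1 far x 0.6713591335849733
1057 0.0795 [494.6 182.7] [130.2 116.4] -5.2 underside [551.9 177.5] to line 120.8 far x 0.5570721856749489
-0.14 1 0.6708 0.6708
-0.13 16 0.6437 0.6705
-0.12 39 0.6091 0.6705
-0.11 54 0.5944 0.6696
-0.1 40 0.5931 0.6664
-0.09 42 0.5934 0.6654
```

View pics/t3.png

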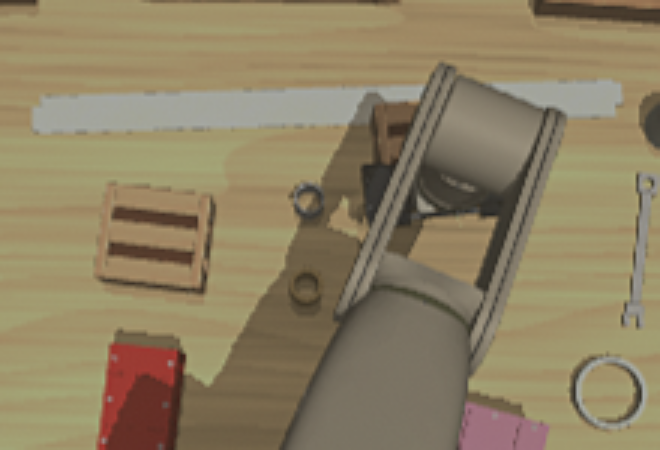

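The arm hides most of the crate, but its visible far edge at y = −0.12 is at x ≈ 0.670. That leaves about 17 mm to push.

>>> drive_tool:
  moves: [80,6,0,0,0,0,0,80,6,0,0,0,0,0,80,4,0,0,0,0,0,80,0,0,0,0,0,0,80,-20,0,0,0,0,0,80,-40,0,0,0,0,0,80,-40,0,0,0,0,0]

```text
t: 14.3
tool_pos: [0.4686, -0.1719, 0.2169]
orientation: [3.135, 0.195, 0.002]
force: [-0.7, -0.6, 0.1]
opening: 0.08
gripper_force: 0.0
```

>>> drive_tool:
  moves: [80,0,0,-40,0,0,0,80,0,0,-40,0,0,0,80,0,0,-40,0,0,0,80,0,40,-20,0,0,0,80,0,40,0,0,0,0,80,0,40,0,0,0,0,80,0,40,0,0,0,0,80,0,40,0,0,0,0]

```text
t: 15.1
tool_pos: [0.494, -0.3721, 0.3571]
orientation: [3.135, 0.194, 0.003]
force: [0.2, -0.1, 0.7]
opening: 0.08
gripper_force: 0.0
```

```bash
python3 m.py; python3 - <<'E'
from plant import robot
import cv2
c=robot.read_camera('top')
cv2.imwrite('pics/t4.png',cv2.resize(cv2.cvtColor(c['color'],cv2.COLOR_RGB2BGR)[110:280,100:400],None,fx=2.6,fy=2.6))
E
```

```text
15.1 [ 0.49403646 -0.37205884  0.35713456] [3.13465385e+00 1.94266812e-01 2.54317275e-03] [ 0.21214927 -0.05794259  0.71583409]
1034 0.0795 [ 632.1 -153. ] [117.9 130.3] 7.24 underside [ 689.1 -145.8] to line 1.5 far x 0.696452209666252
1056 0.0797 [494.2 182.9] [130.1 115.9] -5.14 underside [551.5 177.7] to line 121.2 far x 0.5550460380331589
```

View pics/t4.png

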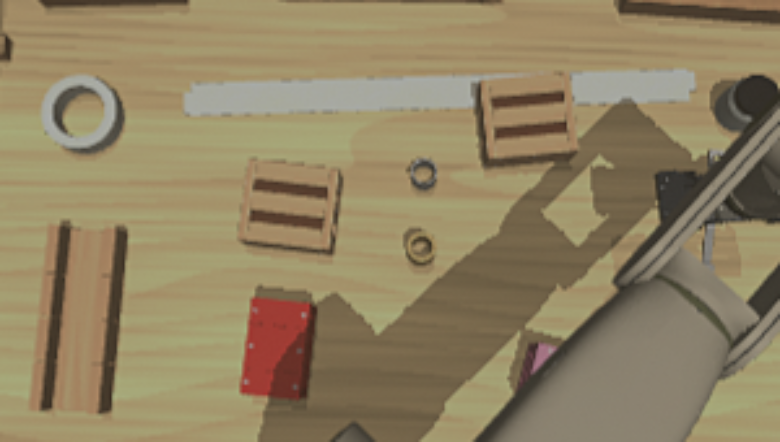

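The stamped crate (crop (527,115)) lies on its side with its far end within 2 mm of the tape's middle. The plain crate lies where it fell at (290,205), the other things look unmoved, and the arm is clear, so I'm handing in.

```bash
python3 -c "
from plant import robot
print(robot.close_job())"
```

```text
the job is handed in; nothing more can be done
None
```

I tipped both crates towards the robot, found the wheel stamp under the right-hand one, and pushed that crate, still on its side, until its stamped end stood within about 2 mm of the middle of the dispatch line; the plain crate lies where it fell, and the job is handed in at about 15 s.

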